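# Find the slack hand nut on a turbo test cover and cap it

## Task

One of the three black hand nuts on this compressor housing's blue test cover is slack. Try them clockwise by hand at about 0.3 newton metre: a sound nut must stay put, with its yellow line still on the dash, so never force it; the slack one will give, and you turn it on about 15 degrees (10 to 25) to be sure. Then mark that nut by putting the red cap gently over its stud, all the way down on the nut, and let go; undo nothing, don't lean on the cover, and leave the other caps and everything else on the bench where they are.

Things in the scene. Friction and masses are not known exactly. Their poses are not given: they have to be found in the camera images.
- housing: aluminium compressor housing in its test nest, fixed to the bench, with a round blue cover plate on top (184 mm across, its upper face 97 mm above the bench); origin under its centre on the bench; the outlet pipe runs along its +x on its -y side, up to 115 mm from the centre line, 89 mm high. In the middle of the cover is a plugged brass connection, 30 mm across and 24 mm tall. Three studs stand on the cover 70 mm from its centre, 120 degrees apart.
- nut_a_grip (a point): middle of the gripping head of a round black ribbed hand nut on the cover, a head 46 mm across and 27 mm tall (from 14 mm below to 13.5 mm above this point; below it a 28 mm hub, and the cover 24.5 mm below this point); its axis is vertical and the nut turns about it without rising or falling
- stud_a_tip (a point): top of the upright steel stud in nut_a: 12 mm thick, tapered over its last 4 mm, standing 21 mm above that nut's upper face
- nut_a (a joint): turn of that nut in rad from where it was found; positive is clockwise seen from above (tightening). At 0 the yellow lines on nut and cover are in line; it stays where it is left. A sound nut holds still up to about 0.7 N m; forced past that it creeps 5 degrees and stops solid. The one slack nut gives at about 0.15 N m and keeps turning. They look alike
- nut_b_grip (a point): middle of the gripping head of a round black ribbed hand nut on the cover, a head 46 mm across and 27 mm tall (from 14 mm below to 13.5 mm above this point; below it a 28 mm hub, and the cover 24.5 mm below this point); its axis is vertical and the nut turns about it without rising or falling
- stud_b_tip (a point): top of the upright steel stud in nut_b: 12 mm thick, tapered over its last 4 mm, standing 21 mm above that nut's upper face
- nut_b (a joint): turn of that nut in rad from where it was found; positive is clockwise seen from above (tightening). At 0 the yellow lines on nut and cover are in line; it stays where it is left. A sound nut holds still up to about 0.7 N m; forced past that it creeps 5 degrees and stops solid. The one slack nut gives at about 0.15 N m and keeps turning. They look alike
- nut_c_grip (a point): middle of the gripping head of a round black ribbed hand nut on the cover, a head 46 mm across and 27 mm tall (from 14 mm below to 13.5 mm above this point; below it a 28 mm hub, and the cover 24.5 mm below this point); its axis is vertical and the nut turns about it without rising or falling
- stud_c_tip (a point): top of the upright steel stud in nut_c: 12 mm thick, tapered over its last 4 mm, standing 21 mm above that nut's upper face
- nut_c (a joint): turn of that nut in rad from where it was found; positive is clockwise seen from above (tightening). At 0 the yellow lines on nut and cover are in line; it stays where it is left. A sound nut holds still up to about 0.7 N m; forced past that it creeps 5 degrees and stops solid. The one slack nut gives at about 0.15 N m and keeps turning. They look alike
- red_cap_mid (a point): middle (half-way up) of the red plastic stud cap, round, 24 mm across, 38 mm tall, standing open end down on the mat; its bore is 15 mm wide and 26 mm deep, so on a stud it goes down until its rim rests on the nut, this point then 19 mm above the nut's upper face (2 mm below the stud's tip)
- mat: black rubber mat 140 x 250 x 4 mm fixed to the bench, on which the red, yellow and blue caps stand in a row along its y, 75 mm apart; origin under its centre
- wheel: compressor wheel, aluminium, 68 mm across, 40 mm tall; bystander
- wrench: steel open-ended spanner lying flat; bystander
- screwdriver: screwdriver lying on the bench; bystander
- oil_can: red oil can with a spout, 90 mm across, 150 mm tall; bystander
- paste_jar: white jar with blue lid, 72 mm across, 75 mm tall; bystander
- core: dark steel turbocharger bearing housing standing on its flange, 104 mm across, 85 mm tall; bystander
- yellow_cap_mid (a point): middle of a yellow cap of the same size as the red one; leave it
- blue_cap_mid (a point): middle of a blue cap of the same size as the red one; leave it
- red_cap: the red cap itself; origin in the middle of its open rim, z up through its closed end
- stud_a: the stud of nut_a with its washer and the nut; origin on the cover, on the stud's axis
- stud_b: the stud of nut_b with its washer and the nut; origin on the cover, on the stud's axis
- stud_c: the stud of nut_c with its washer and the nut; origin on the cover, on the stud's axis

How it is judged:
By the outcome, as a careful person would: the job done as asked, in the order asked, and still so for the second after the job is handed in, with the robot touching nothing.
It also fails if it takes over 72 s, if anything falls off the work surface, if the arm or the gripper's body presses on something with over 40 N, if the wrist force passes 120 N, or if a joint passes its speed limit or range.

## Robot

A 6-joint arm with a two-finger parallel gripper is mounted at the origin on the work surface. World frame = base frame: x ahead of the robot, y to its left, z up, the work surface at z = 0. Lengths are in m, angles in rad, forces in N, time in s.
With the tool pointing down it reaches from about 0.35 to 0.85 m from the base axis. Payload 8.1 kg.
Tool frame: the origin (TCP) lies midway between the tips of the shut fingers; the grasp point (between the pads) lies 19 mm behind it; z points along the fingers, y is the line along which they close (so a half turn about z gives the same grasp; the last joint's range is limited). The gripper opens to 93 mm and grips with 3 to 60 N. Pads are 15 mm wide; open, the fingers measure 128 mm over their backs; the gripper's body (75 mm by 188 mm) begins 65 mm behind the grasp point.
Start: joints at [-1.208, 0.13, 1.488, -0, 1.523, -0.085], TCP at [0.26, -0.541, 0.219] pointing down, gripper open.
Joint ranges: [-2.96, 2.96], [-0.89, 2.26], [0.02, 2.5], [-1.34, 4.48], [0, 2.73], [-2.66, 2.66]. Speed limits (rad/s): [2.39, 2.39, 2.79, 3.14, 3.14, 3.14].

## Interface

Orientations are given as a rotation vector (axis times angle).
In Python, from workcell import get_state, snapshot, calibration, close_job gives the robot as it stands. The module is installed in compiled form; this text tells all that it offers.
- The arm moves only by the tool jog_arm, never from a script. Its argument "increments" is a list of rows, each an object with "offset": the shift along the world's x, y, z in units of 10 cm (1.0 is 10 cm), a list of three; "angular": the turn, a rotation vector about the world's x, y, z in units of pi/4 rad (1.0 is pi/4 rad), a list of three; "hand": the closure, from -1 (fully open) to 1 (shut). In form: [{"offset": [dx, dy, dz], "angular": [wx, wy, wz], "hand": hand}, ...]. A call has 1 to 12 rows; each row is the pose to reach, as a shift and turn from the pose commanded when the call began; what a row does not reach only later rows make up. A row lasts 1/10 s, in which the tool goes at most 50 mm and 8.59 degrees, less where a joint would pass 70% of its speed; a pose out of reach is approached as far as the arm can. A call with a number of a shift or a turn outside -1 to 1 is refused whole. A call with a gripper value outside its range is refused whole. The fingers move at their own pace and stop on an object; "squeeze" is the grip in N (left out, the last holds). Time passes only in rows, so rows that repeat a pose let the fingers close. It gives the time, the measured TCP pose, the force, the opening and the grip force at its end, in the units of the state.
- get_state(): the state, without advancing time (a new reading comes with each control period).
- snapshot(name): name is "side" or "top"; returns the picture (400x640x3 uint8, red, green, blue); there is no depth.
- calibration(name): a dict with "intrinsics" (3x3 intrinsics, pixels), "k1" (the pictures are not rectified: a ray, as slopes to the right and down, at radius r is drawn at 1 + k1 r^2 times it, then the intrinsics apply), "eye" and "rotation" of the camera in the world. Camera axes: x right, y up, looking along -z (the intrinsics and any distortion apply to the point x, -y, -z); pixel columns grow to the right and rows downward; lengths in m; the calibration is good to about 2 mm. A picture is of the moment at which its call begins. calibration takes no time and is no camera call.
- close_job(): hands the job in; it is judged then, once.
The state is a dict: "t": time; "qpos": joint angles; "qvel": joint speeds; "effort": joint torques, N m; "eef_pos": TCP position; "tcp_rot": TCP orientation; "force": force on the tool from outside, world axes, zero at the start; "ft_torque": the same for the moment, N m; "gripper_width": finger opening in m; "grasp_force": force on a finger pad.
Only numpy, scipy, OpenCV 4.12 (cv2) and the standard library are available. Lean on these libraries where they do the work, as an engineer would, in place of code of your own. Each camera call takes 0.05 s, during which the arm holds its last target. There are 200 camera calls.

## Working session

There is one attempt and no reset: what is moved stays moved. The work goes in short steps, Python scripts to look and compute and a tool call to move; the robot and the scene stay as the last step left them, time stands still between calls to the robot, and variables do not carry over. Pictures are saved under pics/ and viewed, at most 10 in all, crops included, and the job is handed in when it is done.

Besides the shell and the picture viewer there is one more tool, called after ">>>" as name([rows], argument=value, ...), one row to a line, values as JSON. jog_arm: Moves the arm, as the interface text tells. Its arguments: {"type":"object","properties":{"increments":{"type":"array"},"squeeze":{"type":"number"}},"required":["increments"]}

```bash
mkdir -p pics; cat > h.py <<'E'
import numpy as np, cv2
from workcell import *
def cal(n):
    c=calibration(n); return np.array(c["intrinsics"]),c["k1"],np.array(c["eye"]),np.array(c["rotation"])
def proj(n,p):
    K,k,e,R=cal(n); q=R.T@(np.array(p)-e); s=np.array([q[0],-q[1]])/-q[2]; s=s*(1+k*(s@s)); return K[:2,:2]@s+K[:2,2]
def ray(n,uv):
    K,k,e,R=cal(n); d=np.linalg.solve(K[:2,:2],np.array(uv)-K[:2,2]); s=d.copy()
    for _ in range(30): s=d/(1+k*(s@s))
    v=R@np.array([s[0],-s[1],-1]); return e,v/np.linalg.norm(v)
def atz(n,uv,z):
    e,v=ray(n,uv); return e+v*(z-e[2])/v[2]
def tri(a,b):
    (e,v),(f,w)=ray("top",a),ray("side",b)
    s=np.linalg.lstsq(np.c_[v,-w],f-e,rcond=None)[0]; p,q=e+s[0]*v,f+s[1]*w; return (p+q)/2,np.linalg.norm(p-q)
def save(n,name,crop=None,sc=1):
    im=snapshot(n)[:,:,::-1]
    if crop: x0,y0,x1,y1=crop; im=im[y0:y1,x0:x1]
    cv2.imwrite("pics/"+name+".png",cv2.resize(im,None,fx=sc,fy=sc,interpolation=cv2.INTER_CUBIC))
E
python3 - <<'E'
from h import *
np.set_printoptions(precision=4,suppress=True)
save("top","t0"); save("side","s0")
for n in("top","side"): print(cal(n))
print(get_state())
E
```

```text
(array([[417.4818,   0.    , 319.2644],
       [  0.    , 417.4818, 197.4423],
       [  0.    ,   0.    ,   1.    ]]), -0.11146860096186291, array([ 0.3809, -0.0597,  1.6423]), array([ 0.0767, -0.0794, -1.5634]))
(array([[472.724 ,   0.    , 327.4423],
       [  0.    , 472.724 , 193.2186],
       [  0.    ,   0.    ,   1.    ]]), -0.019721923998544433, array([ 1.4873, -0.8265,  0.9565]), array([0.9156, 0.4248, 0.8108]))
{'t': 0.1, 'qpos': array([-1.2084,  0.1311,  1.4892,  0.    ,  1.523 , -0.0854]), 'qvel': array([-0.0001, -0.0006, -0.0008,  0.0004,  0.0005,  0.002 ]), 'effort': array([  0.0013, -56.134 , -49.3097,   0.0771,   0.0291,  -0.    ]), 'eef_pos': array([ 0.2596, -0.5404,  0.2177]), 'tcp_rot': array([-3.0616, -0.6972,  0.0004]), 'force': array([ 0.9395,  0.3438, -0.0165]), 'ft_torque': array([ 0.0098, -0.0205,  0.0141]), 'grasp_force': 0.0, 'gripper_width': 0.09294566376211151}
```

View pics/t0.png

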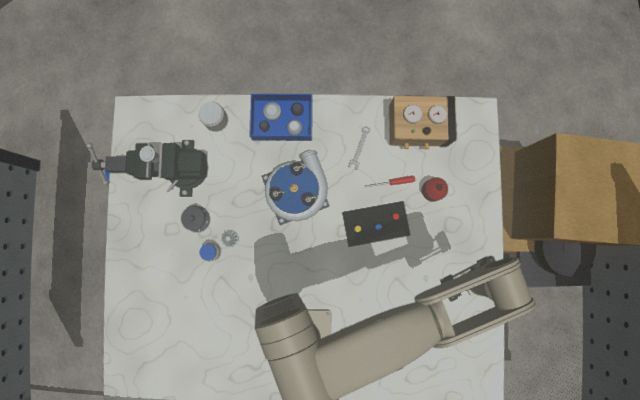

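View pics/s0.png

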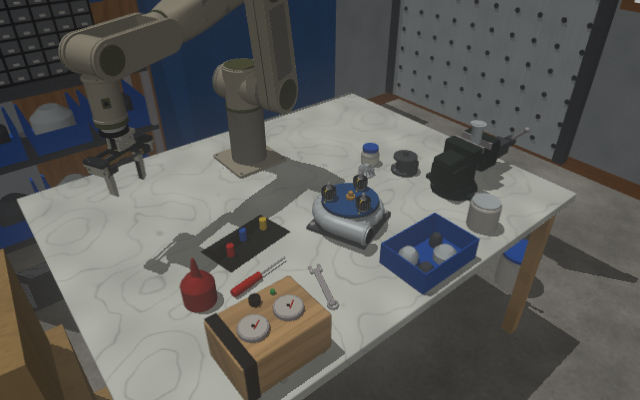

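The top view shows the housing near (294,187) with nuts at about (297,168), (277,194) and (309,199), and the red cap at (396,216). In the side view the cover is near (350,196) and the red cap at (230,250). Next I'll take enlarged crops.

```bash
sed -i 's/np.array(c\["rotation"\])/cv2.Rodrigues(np.array(c["rotation"]))[0]/' h.py
python3 - <<'E'
from h import *
save("top","t1",(250,140,420,260),4.7); save("side","s1",(210,160,400,260),4.2)
E
```

```text
(no output)
```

View pics/t1.png

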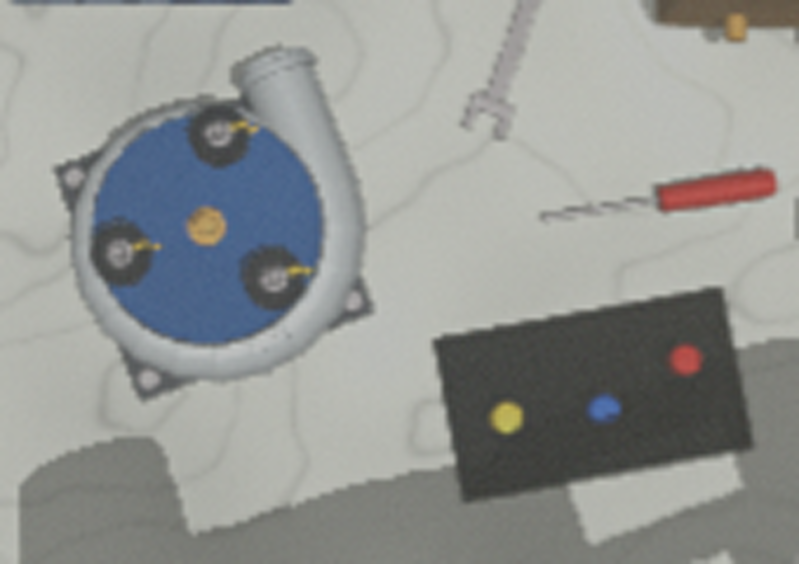

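View pics/s1.png

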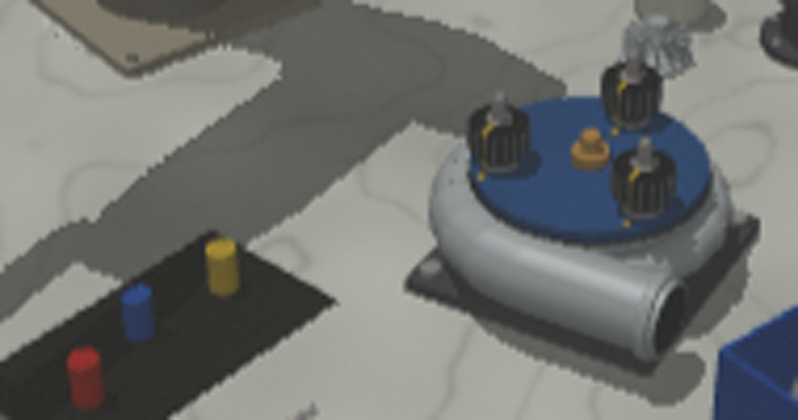

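Top crop: stud tips at (217,131), (119,251) and (273,277), and the red cap's top at (686,360). Side crop: stud tips at (645,140), (634,60) and (500,95), with the red cap spanning from (85,352) down to (88,403). I'll fit the layout to these.

```bash
python3 - <<'E'
from h import *
from scipy.optimize import least_squares
np.set_printoptions(precision=4,suppress=True)
T=np.array([[217,131],[119,251],[273,277]])/4.7+[250,140]
S=np.array([[645,142],[634,60],[500,96]])/4.2+[210,160]
for t,s in zip(T,S): print(tri(t,s), atz("top",t,.150), atz("side",s,.156))
def pts(p): return [np.array([p[0]+.07*np.cos(p[2]+k*2*np.pi/3),p[1]+.07*np.sin(p[2]+k*2*np.pi/3),.153]) for k in range(3)]
# order a (far), b (left), c(right): angle increasing ccw (x fwd,y left)
f=lambda p:np.r_[np.ravel([proj("top",q)-t for q,t in zip(pts(p),T)]),np.ravel([proj("side",q+[0,0,.003])-s for q,s in zip(pts(p),S)])]
c0=np.mean([atz("top",t,.15) for t in T],0)
r=least_squares(f,[c0[0],c0[1],0.]);print(r.x,r.fun);print(np.array(pts(r.x)))
im=snapshot("top").astype(int); m=((im[:,:,0]>130)&(im[:,:,1]<90)).astype(np.uint8)
m[:,:370]=0;m[:200]=0;m[230:]=0;m[:,415:]=0
print("red top",np.argwhere(m).mean(0)[::-1], atz("top",np.argwhere(m).mean(0)[::-1],.040))
im=snapshot("side").astype(int); m=((im[:,:,0]>90)&(im[:,:,1]<60));m[:230]=0;m[265:]=0;m[:,:215]=0;m[:,245:]=0
a=np.argwhere(m);print("red side",a.min(0),a.max(0),a.mean(0),atz("side",a.mean(0)[::-1],.026))
# brass, mat corners and other caps
for n,(u,z) in dict(brass=((206,226),.121),yel=((507,418),.042),blu=((604,408),.042),m1=((434,340),.004),m2=((722,288),.004)).items(): print(n,atz("top",np.array(u)/4.7+[250,140],z))
R=cv2.Rodrigues(get_state()["tcp_rot"])[0];print(R)
E
```

```text
(array([0.6374, 0.0232, 0.1506]), np.float64(0.002045074094213546)) [0.6369 0.0224 0.15  ] [0.6435 0.0184 0.156 ]
(array([0.5447, 0.0979, 0.1472]), np.float64(0.003081107346592666)) [0.5434 0.0964 0.15  ] [0.5557 0.0892 0.156 ]
(array([ 0.5248, -0.0207,  0.1519]), np.float64(0.0026600817741015133)) [ 0.5241 -0.0217  0.15  ] [ 0.5304 -0.0237  0.156 ]
[ 0.5707  0.0317 -0.16  ] [ 0.4674 -0.9541 -0.2843 -0.7655  0.2051 -0.7422 -0.3174 -0.7768 -0.2761
 -2.0363 -0.4939 -0.6375]
[[ 0.6398  0.0206  0.153 ]
 [ 0.5458  0.0972  0.153 ]
 [ 0.5265 -0.0225  0.153 ]]
red top [395.5926 216.0741] [ 0.4703 -0.3568  0.04  ]
red side [243 226] [255 233] [248.4189 229.2838] [ 0.4672 -0.3592  0.026 ]
brass [0.5666 0.0317 0.121 ]
yel [ 0.4202 -0.2106  0.042 ]
blu [ 0.4287 -0.29    0.042 ]
m1 [ 0.486  -0.1532  0.004 ]
m2 [ 0.5311 -0.3962  0.004 ]
[[ 0.9014  0.433  -0.0002]
 [ 0.433  -0.9014  0.0006]
 [ 0.0001 -0.0006 -1.    ]]
```

>>> jog_arm([
  {"offset": [0.3,0.6,0],"angular": [0,0,0],"hand": -0.3},
  {"offset": [0.45,0.9,0],"angular": [0,0,0],"hand": -0.3},
  {"offset": [0.45,0.9,0],"angular": [0,0,0],"hand": -0.3},
])

```text
t: 0.6
eef_pos: [0.307, -0.4465, 0.2182]
tcp_rot: [-3.06, -0.702, -0.002]
force: [-0.2, -1.0, 0.5]
gripper_width: 0.0738
grasp_force: 0.0
```

>>> jog_arm([
  {"offset": [0.3,0.6,0],"angular": [0,0,0.2],"hand": -0.3},
  {"offset": [0.45,0.9,0],"angular": [0,0,0.36],"hand": -0.3},
  {"offset": [0.45,0.9,0],"angular": [0,0,0.56],"hand": -0.3},
  {"offset": [0.45,0.9,0],"angular": [0,0,0.56],"hand": -0.3},
])

```text
t: 1.0
eef_pos: [0.3504, -0.3603, 0.219]
tcp_rot: [2.833, 1.356, -0.0]
force: [-0.5, -0.3, -0.1]
gripper_width: 0.0603
grasp_force: 0.0
```

>>> jog_arm([
  {"offset": [0.3,0.6,0],"angular": [0,0,0],"hand": -0.3},
  {"offset": [0.45,0.9,0],"angular": [0,0,0],"hand": -0.3},
  {"offset": [0.45,0.9,0],"angular": [0,0,0],"hand": -0.3},
])

```text
t: 1.3
eef_pos: [0.3965, -0.2679, 0.2188]
tcp_rot: [-2.837, -1.347, -0.002]
force: [-1.0, -0.9, -0.0]
gripper_width: 0.0603
grasp_force: 0.0
```

>>> jog_arm([
  {"offset": [0.3,0.6,0],"angular": [0,0,0],"hand": -0.3},
  {"offset": [0.45,0.9,0],"angular": [0,0,0],"hand": -0.3},
  {"offset": [0.45,0.9,0],"angular": [0,0,0],"hand": -0.3},
])

```text
t: 1.6
eef_pos: [0.4415, -0.178, 0.2188]
tcp_rot: [-2.837, -1.349, -0.002]
force: [0.2, -0.0, -0.1]
gripper_width: 0.0604
grasp_force: 0.0
```

>>> jog_arm([
  {"offset": [0.3,0.6,0],"angular": [0,0,0],"hand": -0.3},
  {"offset": [0.45,0.9,0],"angular": [0,0,0],"hand": -0.3},
  {"offset": [0.45,0.9,0],"angular": [0,0,0],"hand": -0.3},
  {"offset": [0.45,0.9,0],"angular": [0,0,0],"hand": -0.3},
])

```text
t: 2.0
eef_pos: [0.485, -0.0918, 0.2185]
tcp_rot: [2.837, 1.347, -0.001]
force: [0.2, -0.6, -1.3]
gripper_width: 0.0606
grasp_force: 0.0
```

>>> jog_arm([
  {"offset": [0.4,0.7,0],"angular": [0,0,0],"hand": -0.3},
  {"offset": [0.4,0.7,0],"angular": [0,0,0],"hand": -0.3},
  {"offset": [0.4,0.7,-0.4],"angular": [0,0,0],"hand": -0.3},
  {"offset": [0.4,0.7,-0.7],"angular": [0,0,0],"hand": -0.3},
  {"offset": [0.4,0.7,-0.7],"angular": [0,0,0],"hand": -0.3},
])

```text
t: 2.5
eef_pos: [0.5213, -0.0229, 0.1436]
tcp_rot: [-2.836, -1.342, 0.012]
force: [-1.4, -0.6, -1.6]
gripper_width: 0.0603
grasp_force: 0.0
```

>>> jog_arm([
  {"offset": [0,0,-0.1],"angular": [0,0,0],"hand": -0.3},
  {"offset": [0,0,-0.2],"angular": [0,0,0],"hand": -0.3},
  {"offset": [0,0,-0.3],"angular": [0,0,0],"hand": -0.3},
  {"offset": [0,0,-0.42],"angular": [0,0,0],"hand": -0.3},
  {"offset": [0,0,-0.42],"angular": [0,0,0],"hand": -0.3},
])

```text
t: 3.0
eef_pos: [0.5236, -0.0207, 0.1047]
tcp_rot: [-2.836, -1.348, 0.004]
force: [-0.2, 0.5, -0.6]
gripper_width: 0.0608
grasp_force: 0.0
```

>>> jog_arm([
  {"offset": [0,0,0],"angular": [0,0,0],"hand": -0.1},
  {"offset": [0,0,0],"angular": [0,0,0],"hand": 0.2},
  {"offset": [0,0,0],"angular": [0,0,0],"hand": 0.2},
  {"offset": [0,0,0],"angular": [0,0,0],"hand": 0.2},
], squeeze=8)

```text
t: 3.4
eef_pos: [0.526, -0.0214, 0.1075]
tcp_rot: [2.835, 1.348, 0.003]
force: [3.4, -3.0, -2.4]
gripper_width: 0.0455
grasp_force: 8.0
```

```bash
cat > st.py <<'E'
from h import *
np.set_printoptions(precision=4,suppress=True)
s=get_state();R=cv2.Rodrigues(s["tcp_rot"])[0];y=R[:,1]
print(s["t"],s["eef_pos"],"yaw",np.degrees(np.arctan2(y[1],y[0])).round(2),"F",s["force"],"Fclose",(s["force"]@y).round(2),"M",s["ft_torque"],"w",s["gripper_width"],s["grasp_force"],"q6",s["qpos"][5])
E
python3 st.py
```

```text
3.4 [ 0.526  -0.0214  0.1075] yaw -39.14 F [ 3.4221 -2.9987 -2.4263] Fclose 4.54 M [-0.4565 -0.5995  0.0357] w 0.045521540986121316 7.999785871070344 q6 0.5457863029523031
```

>>> jog_arm([
  {"offset": [0.008,-0.006,0],"angular": [0,0,0],"hand": 0.2},
  {"offset": [0.008,-0.006,0],"angular": [0,0,0],"hand": 0.2},
])

```text
t: 3.6
eef_pos: [0.5261, -0.0215, 0.1074]
tcp_rot: [2.837, 1.349, 0.001]
force: [-0.4, -0.5, 3.1]
gripper_width: 0.0457
grasp_force: 8.0
```

```bash
python3 st.py
```

```text
3.6 [ 0.5261 -0.0215  0.1074] yaw -39.14 F [-0.3989 -0.4802  3.1083] Fclose -0.0 M [-0.022   0.0514 -0.0029] w 0.0457240924233407 8.000198642257601 q6 0.5448949586956687
```

>>> jog_arm([
  {"offset": [0,0,0],"angular": [0,0,-0.01],"hand": 0.2},
  {"offset": [0,0,0],"angular": [0,0,-0.02],"hand": 0.2},
  {"offset": [0,0,0],"angular": [0,0,-0.02],"hand": 0.2},
])

```text
t: 3.9
eef_pos: [0.5262, -0.0213, 0.1073]
tcp_rot: [2.847, 1.326, 0.002]
force: [0.0, 0.8, 6.1]
gripper_width: 0.0455
grasp_force: 8.0
```

```bash
python3 st.py
```

```text
3.9 [ 0.5262 -0.0213  0.1073] yaw -40.05 F [0.0131 0.7956 6.1293] Fclose -0.5 M [-0.0176 -0.121   0.3152] w 0.04545140436327425 8.000341066627925 q6 0.5609893455486127
```

Nut C held at 0.315 N m, so it is sound. Release it and try B.

>>> jog_arm([
  {"offset": [0,0,0],"angular": [0,0,0],"hand": -0.3},
  {"offset": [0,0,0],"angular": [0,0,0],"hand": -0.3},
  {"offset": [0,0,0.4],"angular": [0,0,0],"hand": -0.3},
  {"offset": [0,0,0.75],"angular": [0,0,0],"hand": -0.3},
  {"offset": [0,0,0.75],"angular": [0,0,0],"hand": -0.3},
])

```text
t: 4.4
eef_pos: [0.5284, -0.0218, 0.187]
tcp_rot: [2.844, 1.325, 0.011]
force: [1.6, 0.2, 0.5]
gripper_width: 0.0603
grasp_force: 0.0
```

>>> jog_arm([
  {"offset": [0.1,0.3,0],"angular": [0,0,0.17],"hand": -0.3},
  {"offset": [0.1,0.6,0],"angular": [0,0,0.34],"hand": -0.3},
  {"offset": [0.1,0.6,0],"angular": [0,0,0.5],"hand": -0.3},
  {"offset": [0.1,0.6,0],"angular": [0,0,0.67],"hand": -0.3},
  {"offset": [0.1,0.6,0],"angular": [0,0,0.67],"hand": -0.3},
])

```text
t: 4.9
eef_pos: [0.535, 0.0389, 0.1805]
tcp_rot: [-2.401, -2.024, 0.002]
force: [0.2, -0.2, -0.6]
gripper_width: 0.0601
grasp_force: 0.0
```

>>> jog_arm([
  {"offset": [0.09,0.3,0],"angular": [0,0,0.17],"hand": -0.3},
  {"offset": [0.09,0.585,0],"angular": [0,0,0.34],"hand": -0.3},
  {"offset": [0.09,0.585,0],"angular": [0,0,0.5],"hand": -0.3},
  {"offset": [0.09,0.585,0],"angular": [0,0,0.66],"hand": -0.3},
  {"offset": [0.09,0.585,0],"angular": [0,0,0.66],"hand": -0.3},
])

```text
t: 5.4
eef_pos: [0.5442, 0.0971, 0.1809]
tcp_rot: [-1.808, -2.568, 0.001]
force: [-0.3, 0.7, 0.3]
gripper_width: 0.0601
grasp_force: 0.0
```

>>> jog_arm([
  {"offset": [0,0,-0.2],"angular": [0,0,0],"hand": -0.3},
  {"offset": [0,0,-0.4],"angular": [0,0,0],"hand": -0.3},
  {"offset": [0,0,-0.5],"angular": [0,0,0],"hand": -0.3},
  {"offset": [0,0,-0.6],"angular": [0,0,0],"hand": -0.3},
  {"offset": [0,0,-0.75],"angular": [0,0,0],"hand": -0.3},
  {"offset": [0,0,-0.75],"angular": [0,0,0],"hand": -0.3},
])

```text
t: 6.0
eef_pos: [0.5433, 0.0968, 0.1043]
tcp_rot: [-1.807, -2.567, 0.003]
force: [-0.5, 0.1, -0.7]
gripper_width: 0.0605
grasp_force: 0.0
```

```bash
python3 st.py
```

```text
6.0 [0.5433 0.0968 0.1043] yaw 19.73 F [-0.4764  0.1054 -0.7328] Fclose -0.41 M [-0.0607 -0.0663 -0.0268] w 0.06054793370920272 0.0 q6 -0.2608338366684645
```

>>> jog_arm([
  {"offset": [0,0,0],"angular": [0,0,0],"hand": -0.1},
  {"offset": [0,0,0],"angular": [0,0,0],"hand": 0.2},
  {"offset": [0,0,0],"angular": [0,0,0],"hand": 0.2},
  {"offset": [0,0,0],"angular": [0,0,0],"hand": 0.2},
], squeeze=8)

```text
t: 6.4
eef_pos: [0.5455, 0.0972, 0.1075]
tcp_rot: [1.805, 2.569, 0.002]
force: [2.5, -0.3, -0.4]
gripper_width: 0.0462
grasp_force: 8.0
```

```bash
python3 st.py
```

```text
6.4 [0.5455 0.0972 0.1075] yaw 19.8 F [ 2.4533 -0.3145 -0.3699] Fclose 2.2 M [ 0.0624 -0.4471  0.0125] w 0.046179396205981015 8.000070256821346 q6 -0.2619092574512796
```

>>> jog_arm([
  {"offset": [0.004,0.001,0],"angular": [0,0,0],"hand": 0.2},
  {"offset": [0.004,0.001,0],"angular": [0,0,-0.01],"hand": 0.2},
  {"offset": [0.004,0.001,0],"angular": [0,0,-0.02],"hand": 0.2},
  {"offset": [0.004,0.001,0],"angular": [0,0,-0.02],"hand": 0.2},
])

```text
t: 6.8
eef_pos: [0.5455, 0.0973, 0.1074]
tcp_rot: [1.826, 2.555, 0.001]
force: [0.4, -0.3, 5.3]
gripper_width: 0.046
grasp_force: 8.0
```

```bash
python3 st.py
```

```text
6.8 [0.5455 0.0973 0.1074] yaw 18.88 F [ 0.3576 -0.3006  5.2973] Fclose 0.25 M [ 0.0984 -0.013   0.2504] w 0.046033312039304865 8.000254388462054 q6 -0.24564070639846147
```

>>> jog_arm([
  {"offset": [0,0,0],"angular": [0,0,-0.006],"hand": 0.2},
  {"offset": [0,0,0],"angular": [0,0,-0.006],"hand": 0.2},
])

```text
t: 7.0
eef_pos: [0.5455, 0.0972, 0.1074]
tcp_rot: [1.832, 2.551, 0.001]
force: [-0.2, 0.6, 5.7]
gripper_width: 0.0462
grasp_force: 8.0
```

```bash
python3 st.py
```

```text
7.0 [0.5455 0.0972 0.1074] yaw 18.62 F [-0.235   0.6036  5.6656] Fclose -0.02 M [ 0.0026 -0.083   0.1965] w 0.046150564034355634 8.000244304312218 q6 -0.2410560498260663
```

>>> jog_arm([
  {"offset": [0,0,0],"angular": [0,0,-0.012],"hand": 0.2},
  {"offset": [0,0,0],"angular": [0,0,-0.024],"hand": 0.2},
  {"offset": [0,0,0],"angular": [0,0,-0.024],"hand": 0.2},
])

```text
t: 7.3
eef_pos: [0.5455, 0.0973, 0.1073]
tcp_rot: [1.857, 2.533, 0.001]
force: [-0.1, 0.4, 4.6]
gripper_width: 0.0455
grasp_force: 8.0
```

```bash
python3 st.py; for i in 1 2 3; do python3 -c "
from h import *;snapshot('top');print(get_state()['ft_torque'])"; done
```

```text
7.3 [0.5455 0.0973 0.1073] yaw 17.52 F [-0.1346  0.4372  4.6388] Fclose 0.01 M [ 0.0997 -0.1224  0.1546] w 0.045471816256494164 8.000179658297384 q6 -0.22190964674039462
[ 0.05433193 -0.14453906  0.17316636]
[ 0.1592264  -0.11809341  0.16865563]
[ 0.06182247 -0.15291968  0.20075071]
```

B is giving at about 0.17 N m. I'll turn it on and check the torque along the way.

>>> jog_arm([
  {"offset": [0,0,0],"angular": [0,0,-0.03],"hand": 0.2},
  {"offset": [0,0,0],"angular": [0,0,-0.06],"hand": 0.2},
  {"offset": [0,0,0],"angular": [0,0,-0.09],"hand": 0.2},
  {"offset": [0,0,0],"angular": [0,0,-0.12],"hand": 0.2},
  {"offset": [0,0,0],"angular": [0,0,-0.12],"hand": 0.2},
], squeeze=12)

```text
t: 7.95
eef_pos: [0.5453, 0.0972, 0.107]
tcp_rot: [1.975, 2.442, 0.001]
force: [0.3, 1.0, 5.0]
gripper_width: 0.0454
grasp_force: 12.0
```

```bash
python3 st.py
```

```text
7.95 [0.5453 0.0972 0.107 ] yaw 12.07 F [0.2541 0.9639 5.0116] Fclose 0.45 M [ 0.095  -0.2217  0.2131] w 0.04542577820230466 12.000339712030836 q6 -0.1268899449741245
```

>>> jog_arm([
  {"offset": [0,0,0],"angular": [0,0,-0.04],"hand": 0.2},
  {"offset": [0,0,0],"angular": [0,0,-0.08],"hand": 0.2},
  {"offset": [0,0,0],"angular": [0,0,-0.12],"hand": 0.2},
  {"offset": [0,0,0],"angular": [0,0,-0.16],"hand": 0.2},
  {"offset": [0,0,0],"angular": [0,0,-0.2],"hand": 0.2},
  {"offset": [0,0,0],"angular": [0,0,-0.2],"hand": 0.2},
])

```text
t: 8.55
eef_pos: [0.545, 0.0972, 0.1067]
tcp_rot: [2.16, 2.281, -0.0]
force: [0.3, 0.4, 4.1]
gripper_width: 0.0456
grasp_force: 12.0
```

```bash
python3 st.py
```

```text
8.55 [0.545  0.0972 0.1067] yaw 3.1 F [0.314  0.3573 4.1221] Fclose 0.33 M [ 0.0391 -0.0913  0.2234] w 0.0456056858843674 12.00057218913571 q6 0.029690208175662286
```

>>> jog_arm([
  {"offset": [0,0,0],"angular": [0,0,0],"hand": -0.3},
  {"offset": [0,0,0],"angular": [0,0,0],"hand": -0.3},
  {"offset": [0,0,0.4],"angular": [0,0,0],"hand": -0.3},
  {"offset": [0,0,0.75],"angular": [0,0,0],"hand": -0.3},
  {"offset": [0,0,0.75],"angular": [0,0,0],"hand": -0.3},
])

```text
t: 9.05
eef_pos: [0.5479, 0.0974, 0.1872]
tcp_rot: [2.155, 2.278, 0.01]
force: [1.4, 0.8, 0.5]
gripper_width: 0.0604
grasp_force: 0.0
```

>>> jog_arm([
  {"offset": [0,0,0],"angular": [0,0,-0.17],"hand": -0.2},
  {"offset": [0,0,0],"angular": [0,0,-0.35],"hand": -0.2},
  {"offset": [0,0,0],"angular": [0,0,-0.52],"hand": -0.2},
  {"offset": [0,0,0],"angular": [0,0,-0.7],"hand": -0.2},
  {"offset": [0,0,0],"angular": [0,0,-0.87],"hand": -0.2},
  {"offset": [0,0,0],"angular": [0,0,-1.0],"hand": -0.2},
])

```text
t: 9.65
eef_pos: [0.5444, 0.0971, 0.1804]
tcp_rot: [-2.871, -1.274, 0.003]
force: [-0.3, -0.5, 0.7]
gripper_width: 0.0557
grasp_force: 0.0
```

>>> jog_arm([
  {"offset": [0,0,0],"angular": [0,0,-0.17],"hand": -0.2},
  {"offset": [0,0,0],"angular": [0,0,-0.35],"hand": -0.2},
  {"offset": [0,0,0],"angular": [0,0,-0.52],"hand": -0.2},
  {"offset": [0,0,0],"angular": [0,0,-0.7],"hand": -0.2},
  {"offset": [0,0,0],"angular": [0,0,-0.87],"hand": -0.2},
  {"offset": [0,0,0],"angular": [0,0,-1.0],"hand": -0.2},
  {"offset": [0,0,0],"angular": [0,0,-1.0],"hand": -0.2},
])

```text
t: 10.35
eef_pos: [0.5444, 0.097, 0.1805]
tcp_rot: [3.14, 0.084, -0.003]
force: [0.3, 1.2, -0.5]
gripper_width: 0.0561
grasp_force: 0.0
```

>>> jog_arm([
  {"offset": [0,0,-0.2],"angular": [0,0,0],"hand": -0.2},
  {"offset": [0,0,-0.4],"angular": [0,0,0],"hand": -0.2},
  {"offset": [0,0,-0.5],"angular": [0,0,0],"hand": -0.2},
  {"offset": [0,0,-0.6],"angular": [0,0,0],"hand": -0.2},
  {"offset": [0,0,-0.7],"angular": [0,0,0],"hand": -0.2},
  {"offset": [0,0,-0.7],"angular": [0,0,0],"hand": -0.2},
  {"offset": [0,0,-0.7],"angular": [0,0,0],"hand": -0.2},
])

```text
t: 11.05
eef_pos: [0.5452, 0.0972, 0.1119]
tcp_rot: [-3.14, -0.087, -0.0]
force: [0.1, 0.2, -0.1]
gripper_width: 0.0557
grasp_force: 0.0
```

```bash
python3 st.py
```

```text
11.05 [0.5452 0.0972 0.1119] yaw -86.82 F [ 0.1089  0.1665 -0.1284] Fclose -0.16 M [0.0171 0.0217 0.009 ] w 0.05574629133936516 0.0 q6 1.5991241697290488
```

>>> jog_arm([
  {"offset": [0,0,0],"angular": [0,0,0],"hand": 0},
  {"offset": [0,0,0],"angular": [0,0,0],"hand": 0.1},
  {"offset": [0,0,0],"angular": [0,0,0],"hand": 0.1},
  {"offset": [0,0,0],"angular": [0,0,0],"hand": 0.1},
], squeeze=5)

```text
t: 11.45
eef_pos: [0.5455, 0.0989, 0.1126]
tcp_rot: [-3.138, -0.088, -0.003]
force: [0.8, 6.4, -0.4]
gripper_width: 0.0459
grasp_force: 5.0
```

```bash
python3 st.py
```

```text
11.45 [0.5455 0.0989 0.1126] yaw -86.8 F [ 0.8333  6.3998 -0.377 ] Fclose -6.34 M [1.3106 0.0282 0.0232] w 0.045853255108794226 5.000010904573173 q6 1.599405200056383
```

>>> jog_arm([
  {"offset": [0,0.02,0],"angular": [0,0,0],"hand": 0.1},
  {"offset": [0,0.02,0],"angular": [0,0,0],"hand": 0.1},
  {"offset": [0,0.02,0],"angular": [0,0,0],"hand": 0.1},
])

```text
t: 11.75
eef_pos: [0.5456, 0.0991, 0.1125]
tcp_rot: [3.14, 0.087, 0.002]
force: [-1.4, -0.5, 4.9]
gripper_width: 0.0458
grasp_force: 5.0
```

```bash
python3 st.py
```

```text
11.75 [0.5456 0.0991 0.1125] yaw -86.84 F [-1.4055 -0.5255  4.9412] Fclose 0.45 M [-0.1319  0.1565  0.0098] w 0.04580777161777379 5.000225502590183 q6 1.6030495572242207
```

>>> jog_arm([
  {"offset": [0,0,0],"angular": [0,0,0],"hand": -0.2},
  {"offset": [0,0,0],"angular": [0,0,0],"hand": -0.2},
  {"offset": [0,0,0.4],"angular": [0,0,0],"hand": -0.2},
  {"offset": [0,0,0.7],"angular": [0,0,0],"hand": -0.2},
  {"offset": [0,0,1.0],"angular": [0,0,0],"hand": -0.2},
  {"offset": [0,0,1.0],"angular": [0,0,0],"hand": -0.2},
])

```text
t: 12.35
eef_pos: [0.5476, 0.0994, 0.2168]
tcp_rot: [-3.14, -0.086, -0.012]
force: [0.0, 0.1, 0.1]
gripper_width: 0.056
grasp_force: 0.0
```

>>> jog_arm([
  {"offset": [-0.1,-0.5,0],"angular": [0,0,0],"hand": -0.2},
  {"offset": [-0.2,-1,0],"angular": [0,0,0],"hand": -0.2},
  {"offset": [-0.2,-1,0],"angular": [0,0,0],"hand": -0.2},
])

```text
t: 12.65
eef_pos: [0.5237, -0.0054, 0.2104]
tcp_rot: [3.139, 0.08, -0.003]
force: [1.0, 0.5, 0.7]
gripper_width: 0.0559
grasp_force: 0.0
```

>>> jog_arm([
  {"offset": [-0.1,-0.5,0],"angular": [0,0,0],"hand": -0.2},
  {"offset": [-0.2,-1,0],"angular": [0,0,0],"hand": -0.2},
  {"offset": [-0.2,-1,0],"angular": [0,0,0],"hand": -0.2},
])

```text
t: 12.95
eef_pos: [0.5036, -0.1051, 0.2106]
tcp_rot: [3.139, 0.079, -0.003]
force: [0.8, 0.5, 0.9]
gripper_width: 0.056
grasp_force: 0.0
```

>>> jog_arm([
  {"offset": [-0.1,-0.5,0],"angular": [0,0,0],"hand": -0.2},
  {"offset": [-0.2,-1,0],"angular": [0,0,0],"hand": -0.2},
  {"offset": [-0.2,-1,0],"angular": [0,0,0],"hand": -0.2},
])

```text
t: 13.25
eef_pos: [0.4838, -0.2045, 0.2107]
tcp_rot: [3.14, 0.079, -0.002]
force: [0.2, 1.2, 0.0]
gripper_width: 0.0558
grasp_force: 0.0
```

>>> jog_arm([
  {"offset": [-0.05,-0.5,0],"angular": [0,0,0],"hand": -0.2},
  {"offset": [-0.1,-1,0],"angular": [0,0,0],"hand": -0.2},
  {"offset": [-0.1,-1,0],"angular": [0,0,0],"hand": -0.2},
  {"offset": [-0.1,-1,0],"angular": [0,0,0],"hand": -0.2},
])

```text
t: 13.65
eef_pos: [0.4751, -0.3003, 0.2105]
tcp_rot: [-3.139, -0.084, 0.001]
force: [-0.9, -0.3, 0.5]
gripper_width: 0.056
grasp_force: 0.0
```

```bash
python3 - <<'E'
from h import *
save("top","t2",(250,140,410,260),5)
im=snapshot("side").astype(int); m=((im[:,:,0]>75)&(im[:,:,0]>2.2*im[:,:,1]));m[:235]=0;m[262:]=0;m[:,:220]=0;m[:,:][:, 240:]=0
a=np.argwhere(m);print(a.min(0),a.max(0)); c=(a.min(0)+a.max(0))[::-1]/2; print(atz("side",c,.023))
E
python3 st.py
```

```text
[243 226] [248 232]
[ 0.4515087  -0.35156462  0.023     ]
13.75 [ 0.4755 -0.2991  0.211 ] yaw -86.79 F [ 0.5409 -0.3012 -0.1179] Fclose 0.33 M [ 0.0241 -0.0041  0.0141] w 0.055743036461558856 0.0 q6 0.8613708760357187
```

View pics/t2.png

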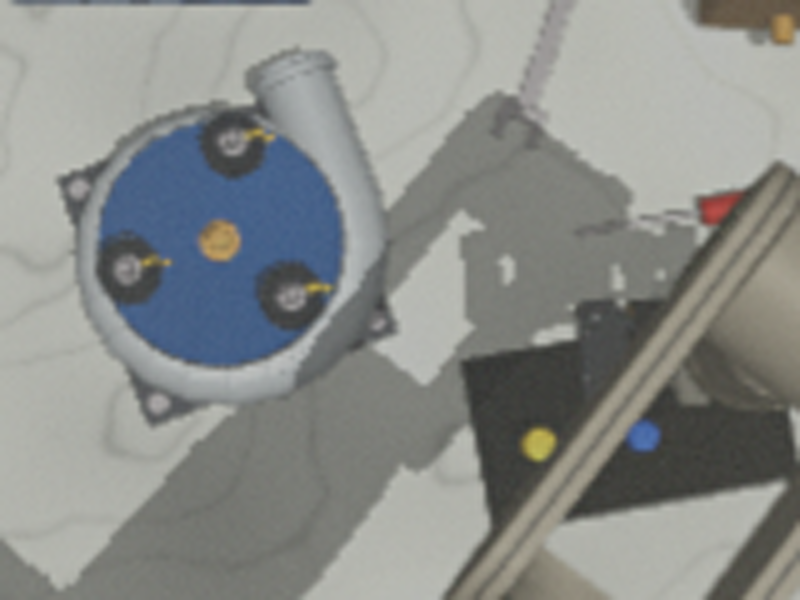

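The lines are too small to judge at this scale: B's mark is at about (150,262), with the nuts at (127,268), (235,142) and (291,295). I'll compare before and after at native resolution.

```bash
python3 - <<'E'
from h import *
a=cv2.imread("pics/t0.png"); b=snapshot("top")[:,:,::-1]; s0=cv2.imread("pics/s0.png"); s=snapshot("side")[:,:,::-1]
def c(im,u,v): return cv2.resize(im[v-10:v+10,u-10:u+10],(240,240),interpolation=cv2.INTER_CUBIC)
r=[np.hstack([c(i,277,193),c(i,297,168),c(j,360,182)]) for i,j in((a,s0),(b,s))]
cv2.imwrite("pics/cmp.png",np.vstack(r))
E
```

```text
(no output)
```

View pics/cmp.png

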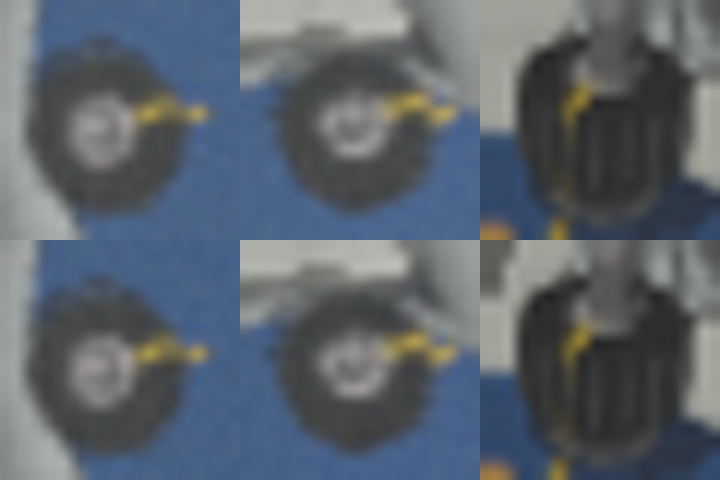

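B's line has not moved, so the pads slipped on it at about 0.2–0.3 N m: B is sound. C also held 0.3 N m, so A should be the slack one. Testing A.

>>> jog_arm([
  {"offset": [0.2,0.4,0],"angular": [0,0,0],"hand": -0.3},
  {"offset": [0.41,0.81,0],"angular": [0,0,0],"hand": -0.3},
  {"offset": [0.41,0.81,0],"angular": [0,0,0],"hand": -0.3},
])

```text
t: 14.15
eef_pos: [0.5182, -0.2141, 0.2119]
tcp_rot: [-3.138, -0.096, -0.002]
force: [-0.6, -0.5, -0.1]
gripper_width: 0.0604
grasp_force: 0.0
```

>>> jog_arm([
  {"offset": [0.2,0.4,0],"angular": [0,0,0],"hand": -0.3},
  {"offset": [0.41,0.81,0],"angular": [0,0,0],"hand": -0.3},
  {"offset": [0.41,0.81,0],"angular": [0,0,0],"hand": -0.3},
])

```text
t: 14.45
eef_pos: [0.5586, -0.1336, 0.2118]
tcp_rot: [-3.138, -0.096, -0.002]
force: [0.2, -0.9, -0.2]
gripper_width: 0.0604
grasp_force: 0.0
```

>>> jog_arm([
  {"offset": [0.2,0.4,0],"angular": [0,0,0],"hand": -0.3},
  {"offset": [0.41,0.81,0],"angular": [0,0,0],"hand": -0.3},
  {"offset": [0.41,0.81,0],"angular": [0,0,0],"hand": -0.3},
])

```text
t: 14.75
eef_pos: [0.5992, -0.0532, 0.2117]
tcp_rot: [-3.139, -0.095, -0.001]
force: [0.1, -0.2, 0.1]
gripper_width: 0.0605
grasp_force: 0.0
```

>>> jog_arm([
  {"offset": [0.2,0.4,0],"angular": [0,0,0],"hand": -0.3},
  {"offset": [0.41,0.8,0],"angular": [0,0,0],"hand": -0.3},
  {"offset": [0.41,0.8,0],"angular": [0,0,0],"hand": -0.3},
  {"offset": [0.41,0.8,0],"angular": [0,0,0],"hand": -0.3},
  {"offset": [0.41,0.8,0],"angular": [0,0,0],"hand": -0.3},
])

```text
t: 15.25
eef_pos: [0.6385, 0.021, 0.2116]
tcp_rot: [3.14, 0.086, -0.001]
force: [-0.4, -0.8, 0.0]
gripper_width: 0.0602
grasp_force: 0.0
```

```bash
python3 st.py
```

```text
15.25 [0.6385 0.021  0.2116] yaw -86.86 F [-0.3642 -0.8003  0.0389] Fclose 0.78 M [ 0.0112  0.0508 -0.003 ] w 0.06015789172151564 0.0 q6 1.4691035872042177
```

>>> jog_arm([
  {"offset": [0.005,0.022,-0.3],"angular": [0,0,0],"hand": -0.3},
  {"offset": [0.005,0.022,-0.5],"angular": [0,0,0],"hand": -0.3},
  {"offset": [0.005,0.022,-0.65],"angular": [0,0,0],"hand": -0.3},
  {"offset": [0.005,0.022,-0.8],"angular": [0,0,0],"hand": -0.3},
  {"offset": [0.005,0.022,-0.9],"angular": [0,0,0],"hand": -0.3},
  {"offset": [0.005,0.022,-1.0],"angular": [0,0,0],"hand": -0.3},
  {"offset": [0.005,0.022,-1.0],"angular": [0,0,0],"hand": -0.3},
  {"offset": [0.005,0.022,-1.0],"angular": [0,0,0],"hand": -0.3},
])

```text
t: 16.05
eef_pos: [0.6397, 0.0244, 0.1119]
tcp_rot: [-3.14, -0.087, -0.0]
force: [0.4, 0.3, -0.1]
gripper_width: 0.0604
grasp_force: 0.0
```

>>> jog_arm([
  {"offset": [0,0,-0.03],"angular": [0,0,0],"hand": 0},
  {"offset": [0,0,-0.03],"angular": [0,0,0],"hand": 0.2},
  {"offset": [0,0,-0.03],"angular": [0,0,0],"hand": 0.2},
  {"offset": [0,0,-0.03],"angular": [0,0,0],"hand": 0.2},
], squeeze=10)

```text
t: 16.45
eef_pos: [0.6398, 0.0234, 0.1091]
tcp_rot: [3.139, 0.086, 0.001]
force: [0.6, -5.6, -0.1]
gripper_width: 0.0457
grasp_force: 10.0
```

```bash
python3 st.py
```

```text
16.45 [0.6398 0.0234 0.1091] yaw -86.87 F [ 0.5761 -5.6346 -0.142 ] Fclose 5.66 M [-0.7047 -0.0505  0.0626] w 0.045747777745945024 9.99983441994118 q6 1.4736521664186244
```

Centre the tool, then turn A in steps with readings.

>>> jog_arm([
  {"offset": [0,-0.012,0],"angular": [0,0,0],"hand": 0.2},
  {"offset": [0,-0.012,0],"angular": [0,0,-0.01],"hand": 0.2},
  {"offset": [0,-0.012,0],"angular": [0,0,-0.02],"hand": 0.2},
  {"offset": [0,-0.012,0],"angular": [0,0,-0.02],"hand": 0.2},
])

```text
t: 16.85
eef_pos: [0.6399, 0.0233, 0.1091]
tcp_rot: [-3.141, -0.061, -0.001]
force: [1.4, 0.4, 2.3]
gripper_width: 0.0458
grasp_force: 10.0
```

```bash
python3 st.py
```

```text
16.85 [0.6399 0.0233 0.1091] yaw -87.76 F [1.3578 0.3916 2.2886] Fclose -0.34 M [-0.013  -0.2023  0.1232] w 0.04579605350358717 10.000178706586667 q6 1.48796309549928
```

>>> jog_arm([
  {"offset": [0,0,0],"angular": [0,0,-0.02],"hand": 0.2},
  {"offset": [0,0,0],"angular": [0,0,-0.04],"hand": 0.2},
  {"offset": [0,0,0],"angular": [0,0,-0.06],"hand": 0.2},
])

```text
t: 17.15
eef_pos: [0.6399, 0.0233, 0.1091]
tcp_rot: [-3.141, 0.014, -0.001]
force: [1.4, -0.4, 3.9]
gripper_width: 0.0458
grasp_force: 10.0
```

```bash
python3 st.py
```

```text
17.15 [0.6399 0.0233 0.1091] yaw -90.52 F [ 1.4487 -0.3887  3.8985] Fclose 0.38 M [ 0.1312 -0.21    0.1515] w 0.045788577377814936 9.999894620123086 q6 1.536058567358976
```

A gives at about 0.14 N m, so it is the slack one. Turning it to about 16°.

>>> jog_arm([
  {"offset": [0,0,0],"angular": [0,0,-0.05],"hand": 0.2},
  {"offset": [0,0,0],"angular": [0,0,-0.1],"hand": 0.2},
  {"offset": [0,0,0],"angular": [0,0,-0.15],"hand": 0.2},
  {"offset": [0,0,0],"angular": [0,0,-0.2],"hand": 0.2},
  {"offset": [0,0,0],"angular": [0,0,-0.25],"hand": 0.2},
  {"offset": [0,0,0],"angular": [0,0,-0.29],"hand": 0.2},
  {"offset": [0,0,0],"angular": [0,0,-0.29],"hand": 0.2},
])

```text
t: 17.85
eef_pos: [0.6399, 0.0232, 0.109]
tcp_rot: [-3.119, 0.371, -0.001]
force: [1.3, -0.2, 3.7]
gripper_width: 0.0457
grasp_force: 10.0
```

```bash
python3 st.py
```

```text
17.85 [0.6399 0.0232 0.109 ] yaw -103.56 F [ 1.31   -0.2483  3.7274] Fclose -0.07 M [ 0.1788 -0.2786 -0.052 ] w 0.0457360460104804 10.000938029238569 q6 1.7635894679487072
```

>>> jog_arm([
  {"offset": [0,0,0],"angular": [0,0,0],"hand": -0.3},
  {"offset": [0,0,0],"angular": [0,0,0],"hand": -0.3},
  {"offset": [0,0,0.3],"angular": [0,0,0],"hand": -0.3},
  {"offset": [0,0,0.6],"angular": [0,0,0],"hand": -0.3},
  {"offset": [0,0,0.8],"angular": [0,0,0],"hand": -0.3},
  {"offset": [0,0,0.8],"angular": [0,0,0],"hand": -0.3},
])

```text
t: 18.45
eef_pos: [0.6413, 0.0232, 0.1923]
tcp_rot: [-3.119, 0.368, -0.008]
force: [0.2, 0.0, 0.2]
gripper_width: 0.0604
grasp_force: 0.0
```

```bash
python3 - <<'E'
from h import *
s0=cv2.imread("pics/s0.png"); s=snapshot("side")[:,:,::-1]
def c(im,u,v): return cv2.resize(im[v-15:v+15,u-15:u+15],(400,400),interpolation=cv2.INTER_CUBIC)
cv2.imwrite("pics/cmpA.png",np.hstack([c(s0,363,203),c(s,363,203)]))
E
python3 st.py
```

```text
18.5 [0.6403 0.0232 0.1899] yaw -103.48 F [-0.2099  0.1867 -0.7502] Fclose -0.13 M [ 0.0737 -0.0011  0.0012] w 0.06034002257311791 0.0 q6 1.7621487027728608
```

View pics/cmpA.png

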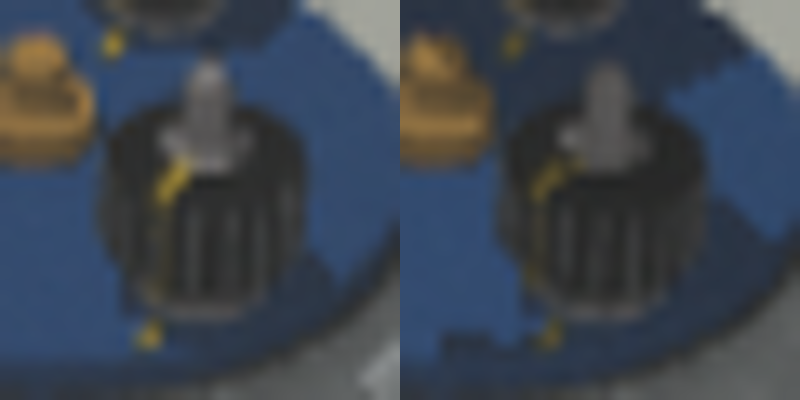

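A's mark has moved clockwise about 17° off its dash (rim mark now at (140,185) in the right crop), so the nut turned. Next is the red cap.

>>> jog_arm([
  {"offset": [-0.2,-0.4,0.2],"angular": [0,0,0.17],"hand": -0.1},
  {"offset": [-0.43,-0.8,0.2],"angular": [0,0,0.34],"hand": -0.1},
  {"offset": [-0.43,-0.95,0.2],"angular": [0,0,0.5],"hand": -0.1},
  {"offset": [-0.43,-0.95,0.2],"angular": [0,0,0.5],"hand": -0.1},
])

```text
t: 18.9
eef_pos: [0.595, -0.0738, 0.2065]
tcp_rot: [-3.132, -0.246, 0.005]
force: [0.2, 0.4, 0.0]
gripper_width: 0.0514
grasp_force: 0.0
```

>>> jog_arm([
  {"offset": [-0.2,-0.4,0],"angular": [0,0,0.17],"hand": -0.1},
  {"offset": [-0.43,-0.8,0],"angular": [0,0,0.34],"hand": -0.1},
  {"offset": [-0.43,-0.95,0],"angular": [0,0,0.5],"hand": -0.1},
  {"offset": [-0.43,-0.95,0],"angular": [0,0,0.5],"hand": -0.1},
])

```text
t: 19.3
eef_pos: [0.5527, -0.1677, 0.207]
tcp_rot: [-3.024, -0.848, 0.003]
force: [-1.0, 0.5, -0.4]
gripper_width: 0.0513
grasp_force: 0.0
```

>>> jog_arm([
  {"offset": [-0.2,-0.4,0],"angular": [0,0,0.17],"hand": -0.1},
  {"offset": [-0.43,-0.8,0],"angular": [0,0,0.34],"hand": -0.1},
  {"offset": [-0.43,-0.95,0],"angular": [0,0,0.5],"hand": -0.1},
  {"offset": [-0.43,-0.95,0],"angular": [0,0,0.5],"hand": -0.1},
])

```text
t: 19.7
eef_pos: [0.5104, -0.262, 0.2075]
tcp_rot: [-2.801, -1.42, 0.001]
force: [-0.6, 0.3, -0.2]
gripper_width: 0.0509
grasp_force: 0.0
```

>>> jog_arm([
  {"offset": [-0.2,-0.4,0],"angular": [0,0,0.17],"hand": -0.1},
  {"offset": [-0.42,-0.8,-0.3],"angular": [0,0,0.34],"hand": -0.1},
  {"offset": [-0.42,-0.96,-0.6],"angular": [0,0,0.5],"hand": -0.1},
  {"offset": [-0.42,-0.96,-0.9],"angular": [0,0,0.5],"hand": -0.1},
  {"offset": [-0.42,-0.96,-0.9],"angular": [0,0,0.5],"hand": -0.1},
  {"offset": [-0.42,-0.96,-0.9],"angular": [0,0,0.5],"hand": -0.1},
])

```text
t: 20.3
eef_pos: [0.4691, -0.3557, 0.1181]
tcp_rot: [-2.468, -1.94, -0.0]
force: [0.4, 0.3, 0.7]
gripper_width: 0.0513
grasp_force: 0.0
```

```bash
python3 st.py
```

```text
20.3 [ 0.4691 -0.3557  0.1181] yaw -13.66 F [0.3585 0.2705 0.6732] Fclose 0.28 M [-0.027  -0.1041 -0.0129] w 0.05128649546519607 0.0 q6 -0.4979497301698243
```

>>> jog_arm([
  {"offset": [0,-0.015,-0.3],"angular": [0,0,0],"hand": -0.1},
  {"offset": [0,-0.015,-0.5],"angular": [0,0,0],"hand": -0.1},
  {"offset": [0,-0.015,-0.7],"angular": [0,0,0],"hand": -0.1},
  {"offset": [0,-0.015,-0.8],"angular": [0,0,0],"hand": -0.1},
  {"offset": [0,-0.015,-0.9],"angular": [0,0,0],"hand": -0.1},
  {"offset": [0,-0.015,-1.0],"angular": [0,0,0],"hand": -0.1},
  {"offset": [0,-0.015,-1.0],"angular": [0,0,0],"hand": -0.1},
])

```text
t: 21.0
eef_pos: [0.4683, -0.3588, 0.0179]
tcp_rot: [-2.466, -1.944, 0.0]
force: [-0.9, 0.2, -0.3]
gripper_width: 0.0513
grasp_force: 0.0
```

>>> jog_arm([
  {"offset": [0,0,-0.04],"angular": [0,0,0],"hand": -0.1},
  {"offset": [0,0,-0.04],"angular": [0,0,0],"hand": 0.1},
  {"offset": [0,0,-0.04],"angular": [0,0,0],"hand": 0.3},
  {"offset": [0,0,-0.04],"angular": [0,0,0],"hand": 0.6},
  {"offset": [0,0,-0.04],"angular": [0,0,0],"hand": 0.6},
  {"offset": [0,0,-0.04],"angular": [0,0,0],"hand": 0.6},
], squeeze=4)

```text
t: 21.6
eef_pos: [0.4687, -0.3596, 0.015]
tcp_rot: [2.467, 1.945, 0.0]
force: [-0.1, -0.8, 0.3]
gripper_width: 0.024
grasp_force: 4.0
```

```bash
python3 st.py
```

```text
21.6 [ 0.4687 -0.3596  0.015 ] yaw -13.5 F [-0.0692 -0.7978  0.2575] Fclose 0.12 M [-0.0275 -0.0489  0.0082] w 0.02400558616401264 4.000003172841389 q6 -0.5055570517557305
```

>>> jog_arm([
  {"offset": [0,0,0],"angular": [0,0,0],"hand": -0.1},
  {"offset": [0,0,0],"angular": [0,0,0],"hand": -0.1},
  {"offset": [0,0,0],"angular": [0,0,0],"hand": -0.1},
  {"offset": [0,0,0],"angular": [0,0,-0.17],"hand": -0.1},
  {"offset": [0,0,0],"angular": [0,0,-0.34],"hand": -0.1},
  {"offset": [0,0,0],"angular": [0,0,-0.51],"hand": -0.1},
  {"offset": [0,0,0],"angular": [0,0,-0.68],"hand": -0.1},
  {"offset": [0,0,0],"angular": [0,0,-0.85],"hand": -0.1},
  {"offset": [0,0,0],"angular": [0,0,-1.0],"hand": -0.1},
])

```text
t: 22.5
eef_pos: [0.4684, -0.3593, 0.0145]
tcp_rot: [-3.026, -0.845, 0.0]
force: [-0.1, -0.2, 0.3]
gripper_width: 0.0511
grasp_force: 0.0
```

>>> jog_arm([
  {"offset": [0,0,0],"angular": [0,0,-0.17],"hand": -0.1},
  {"offset": [0,0,0],"angular": [0,0,-0.34],"hand": -0.1},
  {"offset": [0,0,0],"angular": [0,0,-0.51],"hand": -0.1},
  {"offset": [0,0,0],"angular": [0,0,-0.68],"hand": -0.1},
  {"offset": [0,0,0],"angular": [0,0,-0.85],"hand": -0.1},
  {"offset": [0,0,0],"angular": [0,0,-1.0],"hand": -0.1},
  {"offset": [0,0,0],"angular": [0,0,-1.0],"hand": -0.1},
])

```text
t: 23.2
eef_pos: [0.4685, -0.3593, 0.0146]
tcp_rot: [-3.119, 0.372, 0.0]
force: [0.3, -0.1, -0.8]
gripper_width: 0.0512
grasp_force: 0.0
```

>>> jog_arm([
  {"offset": [0,0,0],"angular": [0,0,0],"hand": 0.1},
  {"offset": [0,0,0],"angular": [0,0,0],"hand": 0.3},
  {"offset": [0,0,0],"angular": [0,0,0],"hand": 0.6},
  {"offset": [0,0,0],"angular": [0,0,0],"hand": 0.6},
  {"offset": [0,0,0],"angular": [0,0,0],"hand": 0.6},
], squeeze=5)

```text
t: 23.7
eef_pos: [0.4685, -0.3593, 0.0146]
tcp_rot: [-3.12, 0.368, 0.0]
force: [-0.3, -0.6, 0.6]
gripper_width: 0.0236
grasp_force: 5.0
```

```bash
python3 st.py
```

```text
23.7 [ 0.4685 -0.3593  0.0146] yaw -103.46 F [-0.2996 -0.6216  0.5515] Fclose 0.67 M [ 0.0413 -0.0598  0.0174] w 0.023647240118778896 4.999967206604197 q6 1.0646683158509007
```

>>> jog_arm([
  {"offset": [0,0,0],"angular": [0,0,0],"hand": 0.6},
  {"offset": [0,0,0.2],"angular": [0,0,0],"hand": 0.6},
  {"offset": [0,0,0.5],"angular": [0,0,0],"hand": 0.6},
  {"offset": [0,0,0.8],"angular": [0,0,0],"hand": 0.6},
  {"offset": [0,0,1.0],"angular": [0,0,0],"hand": 0.6},
], squeeze=8)

```text
t: 24.2
eef_pos: [0.4692, -0.36, 0.1171]
tcp_rot: [3.118, -0.369, 0.003]
force: [0.5, -0.6, 0.2]
gripper_width: 0.0237
grasp_force: 8.0
```

>>> jog_arm([
  {"offset": [0.1,0.2,0.3],"angular": [0,0,0],"hand": 0.6},
  {"offset": [0.2,0.5,0.6],"angular": [0,0,0],"hand": 0.6},
  {"offset": [0.33,0.75,0.9],"angular": [0,0,0],"hand": 0.6},
  {"offset": [0.43,0.95,1.0],"angular": [0,0,0],"hand": 0.6},
])

```text
t: 24.6
eef_pos: [0.5135, -0.2639, 0.219]
tcp_rot: [3.118, -0.368, 0.008]
force: [0.3, -0.4, 0.3]
gripper_width: 0.0236
grasp_force: 8.0
```

>>> jog_arm([
  {"offset": [0.15,0.33,0],"angular": [0,0,0],"hand": 0.6},
  {"offset": [0.3,0.66,0],"angular": [0,0,0],"hand": 0.6},
  {"offset": [0.43,0.95,0],"angular": [0,0,0],"hand": 0.6},
])

```text
t: 24.9
eef_pos: [0.5551, -0.1678, 0.2149]
tcp_rot: [-3.12, 0.369, -0.001]
force: [0.2, -0.9, -0.7]
gripper_width: 0.0236
grasp_force: 8.0
```

>>> jog_arm([
  {"offset": [0.15,0.33,0],"angular": [0,0,0],"hand": 0.6},
  {"offset": [0.3,0.66,0],"angular": [0,0,0],"hand": 0.6},
  {"offset": [0.43,0.95,0],"angular": [0,0,0],"hand": 0.6},
])

```text
t: 25.2
eef_pos: [0.598, -0.0726, 0.2146]
tcp_rot: [-3.12, 0.368, -0.0]
force: [0.2, 0.1, -1.2]
gripper_width: 0.0236
grasp_force: 8.0
```

>>> jog_arm([
  {"offset": [0.15,0.33,0],"angular": [0,0,0],"hand": 0.6},
  {"offset": [0.3,0.66,0],"angular": [0,0,0],"hand": 0.6},
  {"offset": [0.425,0.97,0],"angular": [0,0,0],"hand": 0.6},
  {"offset": [0.425,0.97,0],"angular": [0,0,0],"hand": 0.6},
  {"offset": [0.425,0.97,0],"angular": [0,0,0],"hand": 0.6},
  {"offset": [0.425,0.97,0],"angular": [0,0,0],"hand": 0.6},
])

```text
t: 25.8
eef_pos: [0.6397, 0.0218, 0.2145]
tcp_rot: [3.119, -0.37, -0.0]
force: [-0.7, -0.6, -0.6]
gripper_width: 0.0237
grasp_force: 8.0
```

```bash
python3 st.py
```

```text
25.8 [0.6397 0.0218 0.2145] yaw -103.52 F [-0.7483 -0.6264 -0.6303] Fclose 0.78 M [ 0.0494  0.0226 -0.0022] w 0.023661528489137936 7.9998500406509265 q6 1.760992740022346
```

>>> jog_arm([
  {"offset": [0.002,0.014,-0.2],"angular": [0,0,0],"hand": 0.6},
  {"offset": [0.002,0.014,-0.35],"angular": [0,0,0],"hand": 0.6},
  {"offset": [0.002,0.014,-0.42],"angular": [0,0,0],"hand": 0.6},
  {"offset": [0.002,0.014,-0.42],"angular": [0,0,0],"hand": 0.6},
  {"offset": [0.002,0.014,-0.42],"angular": [0,0,0],"hand": 0.6},
])

```text
t: 26.3
eef_pos: [0.6402, 0.0237, 0.1729]
tcp_rot: [3.12, -0.37, -0.0]
force: [-0.5, -0.3, -0.2]
gripper_width: 0.0235
grasp_force: 8.0
```

```bash
python3 - <<'E'
from h import *
s=snapshot("side")[:,:,::-1]; t=snapshot("top")[:,:,::-1]
cv2.imwrite("pics/al.png",cv2.resize(s[150:225,325:400],(590,590),interpolation=cv2.INTER_CUBIC))
E
python3 st.py
```

```text
26.4 [0.6408 0.0239 0.1737] yaw -103.51 F [ 0.429   1.1204 -0.8404] Fclose -1.19 M [0.0596 0.0137 0.0171] w 0.023587005665245592 7.999999689054675 q6 1.7638133366555853
```

View pics/al.png

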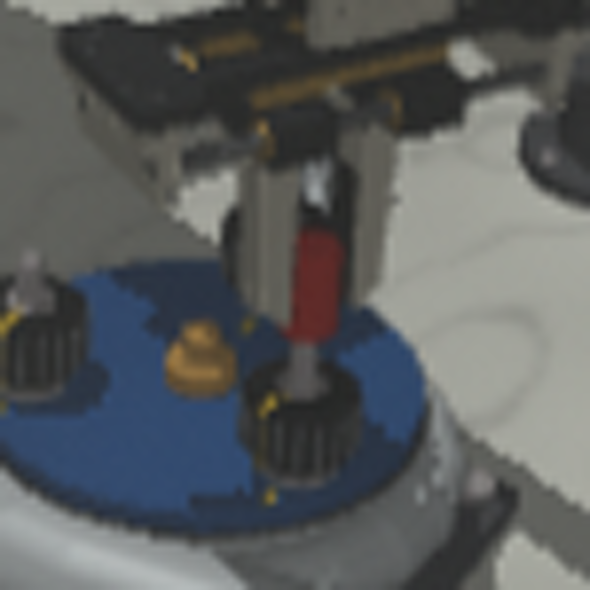

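The cap's rim (about (313,335)) is right over the stud tip (about (307,345)). Fine correction, then a gentle descent with force checks.

>>> jog_arm([
  {"offset": [-0.006,-0.005,-0.03],"angular": [0,0,0],"hand": 0.6},
  {"offset": [-0.006,-0.005,-0.06],"angular": [0,0,0],"hand": 0.6},
  {"offset": [-0.006,-0.005,-0.09],"angular": [0,0,0],"hand": 0.6},
  {"offset": [-0.006,-0.005,-0.09],"angular": [0,0,0],"hand": 0.6},
  {"offset": [-0.006,-0.005,-0.09],"angular": [0,0,0],"hand": 0.6},
])

```text
t: 26.9
eef_pos: [0.6395, 0.0236, 0.1634]
tcp_rot: [3.12, -0.369, -0.001]
force: [0.6, -0.5, -0.3]
gripper_width: 0.0238
grasp_force: 8.0
```

```bash
python3 st.py
```

```text
26.9 [0.6395 0.0236 0.1634] yaw -103.49 F [ 0.5586 -0.4672 -0.3256] Fclose 0.32 M [0.077  0.0356 0.0067] w 0.023777917739484976 8.0000174997258 q6 1.7630619864852877
```

>>> jog_arm([
  {"offset": [0,0,-0.03],"angular": [0,0,0],"hand": 0.6},
  {"offset": [0,0,-0.06],"angular": [0,0,0],"hand": 0.6},
  {"offset": [0,0,-0.09],"angular": [0,0,0],"hand": 0.6},
  {"offset": [0,0,-0.12],"angular": [0,0,0],"hand": 0.6},
  {"offset": [0,0,-0.14],"angular": [0,0,0],"hand": 0.6},
  {"offset": [0,0,-0.14],"angular": [0,0,0],"hand": 0.6},
])

```text
t: 27.5
eef_pos: [0.6393, 0.0236, 0.149]
tcp_rot: [3.12, -0.369, -0.001]
force: [-0.2, 0.8, 0.0]
gripper_width: 0.0234
grasp_force: 8.0
```

```bash
python3 st.py
```

```text
27.5 [0.6393 0.0236 0.149 ] yaw -103.5 F [-0.1882  0.842   0.0399] Fclose -0.77 M [ 0.0304  0.0201 -0.0137] w 0.023426050842000404 8.000033661955968 q6 1.7630860855183808
```

>>> jog_arm([
  {"offset": [0,0,-0.01],"angular": [0,0,0],"hand": 0.6},
  {"offset": [0,0,-0.02],"angular": [0,0,0],"hand": 0.6},
  {"offset": [0,0,-0.03],"angular": [0,0,0],"hand": 0.6},
  {"offset": [0,0,-0.03],"angular": [0,0,0],"hand": 0.6},
])

```text
t: 27.9
eef_pos: [0.6395, 0.0236, 0.1465]
tcp_rot: [-3.12, 0.369, 0.0]
force: [0.2, -0.2, -0.8]
gripper_width: 0.0237
grasp_force: 8.0
```

```bash
python3 st.py
```

```text
27.9 [0.6395 0.0236 0.1465] yaw -103.49 F [ 0.1793 -0.1678 -0.7995] Fclose 0.12 M [ 0.0046  0.0381 -0.0403] w 0.02371245989561512 7.99991749227047 q6 1.763025539177586
```

>>> jog_arm([
  {"offset": [0,0,-0.005],"angular": [0,0,0],"hand": 0.6},
  {"offset": [0,0,-0.012],"angular": [0,0,0],"hand": 0.6},
  {"offset": [0,0,-0.012],"angular": [0,0,0],"hand": 0.6},
])

```text
t: 28.2
eef_pos: [0.6398, 0.0236, 0.1457]
tcp_rot: [-3.12, 0.369, -0.001]
force: [-0.8, -0.6, 0.5]
gripper_width: 0.0236
grasp_force: 8.0
```

```bash
python3 st.py
```

```text
28.2 [0.6398 0.0236 0.1457] yaw -103.49 F [-0.7818 -0.5881  0.459 ] Fclose 0.75 M [ 0.0341 -0.0672  0.0506] w 0.023641739277408442 7.9999914424843155 q6 1.7630173956344692
```

>>> jog_arm([
  {"offset": [0,0,-0.005],"angular": [0,0,0],"hand": 0.6},
  {"offset": [0,0,-0.01],"angular": [0,0,0],"hand": 0.6},
  {"offset": [0,0,-0.01],"angular": [0,0,0],"hand": 0.6},
])

```text
t: 28.5
eef_pos: [0.64, 0.0235, 0.1455]
tcp_rot: [-3.12, 0.369, -0.002]
force: [-2.0, 1.0, 5.4]
gripper_width: 0.0234
grasp_force: 8.0
```

```bash
python3 st.py
```

```text
28.5 [0.64   0.0235 0.1455] yaw -103.49 F [-2.0145  1.0241  5.3707] Fclose -0.53 M [0.0576 0.3462 0.0181] w 0.02343582725503314 8.000253040809184 q6 1.7630551876274863
```

Seated, with 5 N of contact at the expected height. Release and withdraw.

>>> jog_arm([
  {"offset": [0,0,0.01],"angular": [0,0,0],"hand": 0.3},
  {"offset": [0,0,0.01],"angular": [0,0,0],"hand": 0.1},
  {"offset": [0,0,0.01],"angular": [0,0,0],"hand": -0.1},
  {"offset": [0,0,0.01],"angular": [0,0,0],"hand": -0.1},
  {"offset": [0,0,0.2],"angular": [0,0,0],"hand": -0.1},
  {"offset": [0,0,0.5],"angular": [0,0,0],"hand": -0.1},
  {"offset": [0,0,0.9],"angular": [0,0,0],"hand": -0.1},
  {"offset": [0,0,1.0],"angular": [0,0,0],"hand": -0.1},
])

```text
t: 29.3
eef_pos: [0.6417, 0.0235, 0.2501]
tcp_rot: [-3.119, 0.369, -0.012]
force: [0.4, 0.6, 0.9]
gripper_width: 0.0511
grasp_force: 0.0
```

>>> jog_arm([
  {"offset": [-0.4,-0.3,0.2],"angular": [0,0,0],"hand": -0.1},
  {"offset": [-0.8,-0.7,0.2],"angular": [0,0,0],"hand": -0.1},
  {"offset": [-1.0,-1.0,0.2],"angular": [0,0,0],"hand": -0.1},
  {"offset": [-1.0,-1.0,0.2],"angular": [0,0,0],"hand": -0.1},
])

```text
t: 29.7
eef_pos: [0.5371, -0.0801, 0.2643]
tcp_rot: [3.117, -0.375, -0.001]
force: [1.1, 0.4, -0.5]
gripper_width: 0.0511
grasp_force: 0.0
```

>>> jog_arm([
  {"offset": [-0.4,-0.4,0],"angular": [0,0,0],"hand": -0.1},
  {"offset": [-0.8,-0.8,0],"angular": [0,0,0],"hand": -0.1},
  {"offset": [-0.8,-1.0,0],"angular": [0,0,0],"hand": -0.1},
  {"offset": [-0.8,-1.0,0],"angular": [0,0,0],"hand": -0.1},
  {"offset": [-0.8,-1.0,0],"angular": [0,0,0],"hand": -0.1},
])

```text
t: 30.2
eef_pos: [0.4598, -0.1765, 0.2642]
tcp_rot: [-3.119, 0.372, -0.0]
force: [0.5, 0.5, 0.5]
gripper_width: 0.051
grasp_force: 0.0
```

```bash
python3 - <<'E'
from h import *
s=snapshot("side")[:,:,::-1]; t=snapshot("top")[:,:,::-1]
a=cv2.resize(s[160:235,310:400],(480,400),interpolation=cv2.INTER_CUBIC); b=cv2.resize(t[155:215,262:310],(320,400),interpolation=cv2.INTER_CUBIC)
cv2.imwrite("pics/fin.png",np.hstack([a,b]))
for z in (.135,.154,.173): print(z,proj("side",[.6399,.0233,z]))
E
python3 st.py
```

```text
0.135 [363.58133599 198.41287393]
0.154 [363.8876681  193.27364844]
0.173 [364.19836978 188.05819027]
30.3 [ 0.4602 -0.1756  0.2642] yaw -103.45 F [ 0.184  -0.2614  0.6006] Fclose 0.21 M [ 0.0234  0.0051 -0.0116] w 0.051061538805096916 0.0 q6 1.3365474516918556
```

View pics/fin.png

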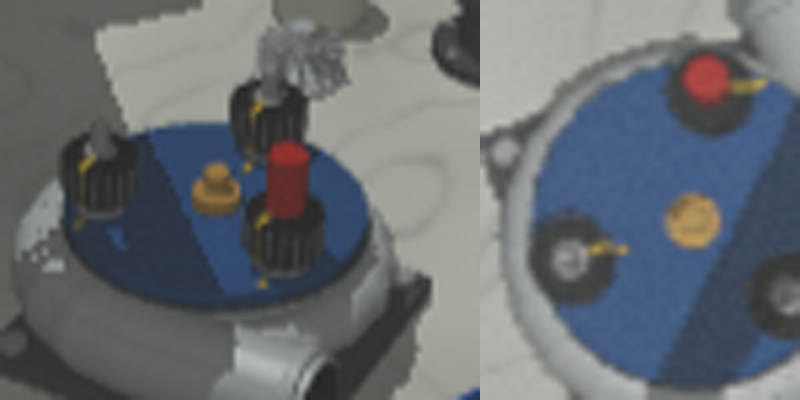

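The red cap sits upright and fully down on nut A: in the side crop it spans (289,145) to (287,215), right onto the nut's face. In the top crop A's line is turned off its dash, B's line is still on its dash, and the arm is clear.

```bash
python3 -c "
from workcell import close_job; print(close_job())"
```

```text
the job is handed in; nothing more can be done
None
```

Nut A was the slack one: it gave at about 0.14 N m, I turned it on about 17° clockwise, and the red cap now sits fully down on it; nuts B and C held at 0.25–0.3 N m (on B the pads then slipped round the head, but its line is still on the dash), and the job is handed in.

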